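# Pulse a blending cup and stand it in its place on the tray

## Robot

A 6-joint arm with a two-finger parallel gripper is mounted at the origin on the work surface. World frame = base frame: x ahead of the robot, y to its left, z up, the work surface at z = 0. Lengths are in m, angles in rad, forces in N, time in s.
With the tool pointing down it reaches from about 0.275 to 0.725 m from the base axis. Payload 5.6 kg.
Tool frame: the origin (TCP) lies at the very end of the fingers, on their centre line; the grasp point (between the pads) lies 19 mm behind it (robot.hold_point_z is the distance from the TCP to the grasp point, in m); z points along the fingers, y is the line along which they close (so a half turn about z gives the same grasp; the last joint's range is limited). The gripper opens to 85 mm and grips with 20 to 120 N. Pads are 22 mm wide; open, the fingers measure 114 mm over their backs; the gripper's body (76 mm by 85 mm) begins 54 mm behind the grasp point. The pads swing forward as they close: fully open they stand 13 mm farther back than shut.
Start: joints at [-1.046, 0.255, 0.108, 0, -1.424, -0.285], TCP at [0.131, -0.534, 0.198] pointing down, gripper open.
Joint ranges: [-2.95, 2.95], [-1.21, 1.97], [-1.09, 1.5], [-2.87, 1.71], [-2.94, -0.07], [-3.05, 3.05]. Speed limits (rad/s): [2.57, 2.57, 3.14, 3.14, 3.14, 3.14].

## Interface

Orientations are given as a rotation vector (axis times angle).
In Python, from workcell import robot gives the robot as it stands. The module is installed in compiled form; this text tells all that it offers.
- The arm moves only by the shell command python3 -m inch 'ROWS' [FORCE]. ROWS is JSON, a list of rows, each a list of 5 numbers: the shift along the world's x, y, z in m, then the turn about the world's z in rad, then the finger opening in m, from 0 to 0.0854. In form: [[tx, ty, tz, turn, fingers], ...]. A call has 1 to 10 rows; each row shifts and turns the commanded pose from where the row before left it; what a row does not reach is not made up. A row lasts 1/8 s, in which the tool goes at most 62.5 mm and 10.7 degrees, less where a joint would pass 70% of its speed; a pose out of reach is approached as far as the arm can. A call with a gripper value outside its range is refused whole. The fingers move at their own pace and stop on an object; FORCE is the grip in N (left out, the last holds). Time passes only in rows, so rows that do not move let the fingers close. It gives the time, the measured TCP pose, the force, the opening and the grip force at its end, in the units of the state.
- robot.get_obs(): the state, without advancing time (a new reading comes with each control period).
- robot.camera(name): name is "scene" or "top" or "wrist"; returns (picture, depth): 420x560x3 uint8, red, green, blue; 420x560 float32, m along the optical axis (not along the pixel's ray), 0 where there is no reading.
- robot.calibration(name): a dict with "mtx" (3x3 intrinsics, pixels), "R" (3x3) and "t" (3): a world point X has camera coordinates R X + t; the wrist camera has in their place "tool_from_camera" (4x4, takes a point from camera to tool coordinates, whose origin is the TCP and whose axes are the flange's). Camera axes: x right, y down, z forward; pixel columns grow to the right and rows downward; lengths in m; the calibration is good to about 2 mm. A picture is of the moment at which its call begins: read the wrist's pose just before it. calibration takes no time and is no camera call.
- robot.hand_in(): hands the job in; it is judged then, once.
Trained networks look in the newest picture that a camera, given by its name, has taken for a name from the list of things; names that differ only in an ending like _2 or _b are one class to them, and where a whole thing is asked for, a point or a joint stands for the part that bears it (a point fixed in the world has none). Each returns a list of dicts, best first, with "confidence" (0 to 1); they miss things now and then, are a little off and sometimes report something else, mostly with a low value. They report only what shows in the picture. A call takes as long as a camera call. They do not tell look-alikes from the thing itself.
- robot.look_for(camera, target): "centre" ([row, column] in pixels, amid what is visible of it).
- robot.outline_of(camera, target): "mask" (420x560 bool, what is visible of it) and "centre" ([row, column] in pixels, amid what is visible of it).
- robot.mark_of(camera, target): "centre" ([row, column] in pixels: a listed point, or the origin of a listed thing).
The state is a dict: "time": time; "joint_pos": joint angles; "joint_vel": joint speeds; "joint_efforts": joint torques, N m; "eef_pos": TCP position; "orientation": TCP orientation; "force": force on the tool from outside, world axes, zero at the start; "moment": the same for the moment, N m; "opening": finger opening in m; "grasp_force": force on a finger pad.
Only numpy, scipy, OpenCV 4.12 (cv2) and the standard library are available. Lean on these libraries where they do the work, as an engineer would, in place of code of your own. Each camera call takes 0.05 s, during which the arm holds its last target. There are 200 camera calls.

## Task

Take the blue blending cup out of the leaning drying stand, set it upright and centred on the blender's yellow sprung pad and push the pad all the way down with it for a full second, without forcing it. Then put the cup gently upright on the green coaster in the tray's row and let go, leaving the amber cup, jar, mug and oil bottle where they stand; only the cup may touch the blender.

Things in the scene. Friction and masses are not known exactly. Their poses are not given: they have to be found in the camera images.
- cup: Closed rigid blue cup, black foot, round, 150 mm tall, 0.2 to 0.45 kg: 66 mm across from the foot to 95 mm up, cone to 110 mm, then a straight grip part 52 mm across up to the flat top. Origin: centre of the foot's underside; z along its axis to the top. At the start it leans 0.70 rad (40 degrees) from vertical in the stand, foot down, top towards the robot.
- cup_top (a point): Centre of the cup's flat top, 150 mm from the foot along the cup's axis; z along the axis, outwards.
- rack: Fixed wooden drying stand, footprint 170 x 100 mm. Origin: centre of its underside; its cradle leans to its own -x side, 0.70 rad from vertical. A V of boards carries the cup's side up to 90 mm from its foot, a ledge carries the foot, whose centre rests at (30, 0, 70) mm in this frame; the cup's grip part sticks out free beyond the boards.
- blender: Fixed red round blender base, 136 mm across at the bottom, 111 mm at the top, with a steel ring on top whose upper face is 105 mm above the counter. Origin: centre of its underside; z up.
- pad (a joint): Travel of the blender's sprung pad (m): 0 up, 0.014 fully down on its hard stop, where its top is 2 mm above the steel ring. It takes about 8 N to start it and about 14 N to hold it fully down, and it springs back; holding it with 30 N or more is forcing it.
- pad_top (a point): Centre of the top face of the yellow pad, 84 mm across, on the blender's axis; 121 mm above the counter when up, moves down with the pad.
- tray: Fixed dark wooden tray, 300 x 92 mm, rim 22 mm high, floor 6 mm above the counter: a lane along its own x with three places 95 mm apart. Origin: centre of its underside.
- coaster: Fixed green coaster, 72 mm across, 4 mm thick, on the tray's floor at the one empty place of the three (middle or either end). Origin: centre of its underside, 6 mm above the counter, so its top is 10 mm above the counter.
- amber_cup: Loose amber cup of the blue cup's shape (150 mm tall, 66 mm wide), standing in the tray. Origin: centre of its underside. Leave it alone.
- jar: Loose cream jar with steel lid, 66 mm across, 118 mm tall, standing in the tray. Origin: centre of its underside. Leave it alone.
- mug: Loose blue mug, 80 mm across, 90 mm tall, behind the blender. Origin: centre of its underside. Leave it alone.
- oil: Loose green oil bottle, 60 mm across, 200 mm tall, behind the blender. Origin: centre of its underside. Leave it alone.
Things that resemble listed ones, but are neither listed nor needed, are in the scene too. What is shaped like the cup but pink or purple is not meant.

How it is judged:
By the outcome, as a careful person would: the job done as asked, in the order asked, and still so for the second after the job is handed in, with the robot touching nothing.
It also fails if it takes over 51 s, if anything falls off the work surface, if the arm or the gripper's body presses on something with over 40 N, if the wrist force passes 120 N, or if a joint passes its speed limit or range.

## Working session

There is one attempt and no reset: what is moved stays moved. The work goes in short steps, Python scripts to look and compute and a shell command to move; the robot and the scene stay as the last step left them, time stands still between calls to the robot, and variables do not carry over. Pictures are saved under pics/ and viewed, at most 10 in all, crops included, and the job is handed in when it is done.

```bash
mkdir -p pics; cat > h.py <<'E'
import numpy as np, cv2
from workcell import robot
from scipy.spatial.transform import Rotation as Ro
def cloud(name, depth, pose=None):
    c=robot.calibration(name); K=c["mtx"]; v,u=np.mgrid[:420,:560]
    P=np.stack([(u-K[0,2])/K[0,0]*depth,(v-K[1,2])/K[1,1]*depth,depth],-1)
    if name=="wrist":
        T=np.array(c["tool_from_camera"]); P=P@T[:3,:3].T+T[:3,3]
        return P@Ro.from_rotvec(pose[1]).as_matrix().T+pose[0]
    return (P-np.array(c["t"]))@np.array(c["R"])
E
python3 - <<'E'
from h import *
print(robot.get_obs()); print(robot.hold_point_z)
for n in ["scene","top"]:
    im,d=robot.camera(n); cv2.imwrite(f"pics/{n}0.png",im[...,::-1]); W=cloud(n,d); np.savez(f"{n}0.npz",im=im,W=W,d=d)
    for t in ["cup","rack","blender","pad_top","tray","coaster","amber_cup","jar","mug","oil"]:
        for o in robot.outline_of(n,t)[:3]:
            m=o["mask"]&(d>0); p=W[m]
            print(n,t,round(o["confidence"],2),np.round(o["centre"]),m.sum(),np.round(np.median(p,0),3),np.round(p.min(0),3),np.round(p.max(0),3)) if m.any() else None
E
```

```text
{'time': 0.0, 'joint_pos': array([-1.04640034e+00,  2.55771503e-01,  1.06972988e-01, -4.78199615e-04,
       -1.42390787e+00, -2.84588717e-01]), 'joint_vel': array([ 5.10857661e-04,  8.06055926e-04,  3.99314058e-05,  2.47355843e-03,
       -6.56428062e-04,  2.35941021e-04]), 'joint_efforts': array([ 3.24297274e-03, -3.86631560e+01,  2.37944466e+01,  5.36458880e+00,
       -5.92471551e-03,  1.68819122e-05]), 'eef_pos': array([ 0.13054188, -0.53368977,  0.19666993]), 'orientation': array([ 3.75638499e-01, -3.11873369e+00, -3.05027487e-03]), 'force': array([ 0.01472186, -0.55527114, -0.20911547]), 'moment': array([ 0.02038996,  0.02965562, -0.03934775]), 'grasp_force': 0.0, 'opening': 0.0853576019094692}
0.0187
scene cup 0.96 [347. 386.] 1590 [0.562 0.446 0.059] [ 0.48   0.396 -0.002] [0.638 0.485 0.07 ]
scene cup 0.74 [262. 355.] 1368 [0.53 0.25 0.15] [0.459 0.2   0.085] [0.587 0.288 0.202]
scene cup 0.73 [257. 423.] 1205 [0.336 0.29  0.058] [ 0.208  0.224 -0.004] [0.397 0.341 0.071]
scene rack 0.58 [296. 344.] 1160 [0.581 0.274 0.014] [ 0.445  0.216 -0.003] [0.631 0.323 0.113]
scene r
[... 1744 characters left out ...]
 0.126]
top pad_top 0.95 [256. 288.] 1178 [0.485 0.013 0.121] [ 0.441 -0.029  0.1  ] [0.527 0.055 0.126]
top tray 0.56 [229. 388.] 2571 [ 0.526 -0.241  0.008] [ 0.364 -0.375 -0.003] [ 0.654 -0.122  0.126]
top coaster 0.86 [214. 418.] 738 [ 0.584 -0.302  0.01 ] [ 0.548 -0.342 -0.002] [ 0.62  -0.265  0.017]
top amber_cup 0.84 [281. 379.] 920 [ 0.435 -0.178  0.151] [ 0.399 -0.214  0.012] [ 0.464 -0.157  0.162]
top amber_cup 0.31 [250. 288.] 2549 [0.487 0.015 0.107] [ 0.409 -0.055 -0.002] [0.551 0.081 0.126]
top mug 0.73 [110. 260.] 1268 [0.826 0.084 0.033] [ 0.779  0.041 -0.004] [0.859 0.148 0.094]
top oil 0.72 [129. 335.] 841 [ 0.754 -0.085  0.133] [ 0.736 -0.118 -0.002] [ 0.791 -0.062  0.204]
```

View pics/scene0.png

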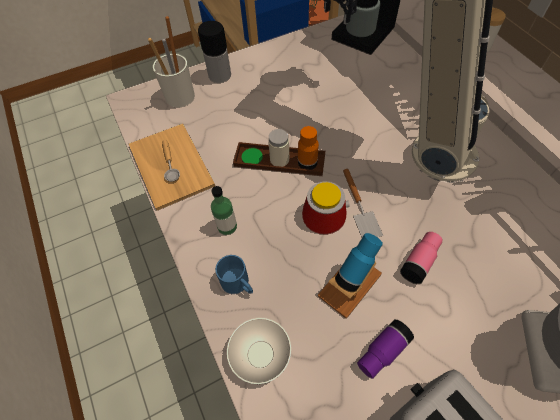

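View pics/top0.png

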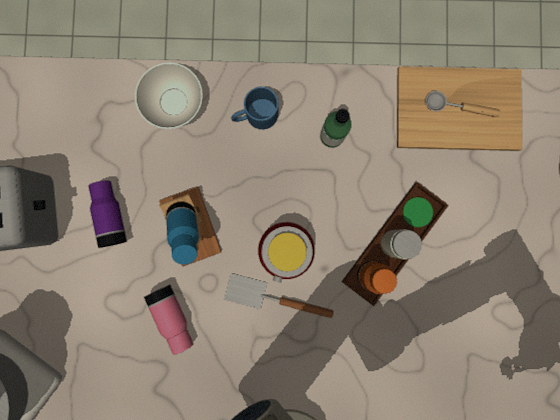

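The blue cup in the stand is at scene (262,355) / top (232,179). The pink one is at scene (257,423) and the purple one at (347,386); both lie on the counter and aren't meant. Next I'll fit the geometry and crop the candidate.

```bash
python3 - <<'E'
from h import *
from scipy.optimize import least_squares
A={n:np.load(f"{n}0.npz") for n in["scene","top"]}
im=A["scene"]["im"]; cv2.imwrite("pics/crop.png",cv2.resize(im[190:330,290:460],None,fx=4,fy=4)[...,::-1])
def pts(f,lo,hi):
    o=[]
    for n in A:
        im,W=A[n]["im"].astype(int),A[n]["W"]
        m=f(im[...,0],im[...,1],im[...,2])&(A[n]["d"]>0)
        m=cv2.erode(m.astype(np.uint8),np.ones((3,3)))>0
        p=W[m]; p=p[((p>lo)&(p<hi)).all(1)]; o.append(p)
    return o
cup=pts(lambda r,g,b:(b>r+40)&(b>70)&(g>r+15),[.4,.15,.07],[.65,.33,.25])
def res(q,P):
    az=q[3]; a=np.array([np.cos(az)*np.sin(q[4]),np.sin(az)*np.sin(q[4]),np.cos(q[4])])
    v=P-q[:3]; h=v@a; r=np.linalg.norm(v-h[:,None]*a,axis=1)
    R=np.interp(h,[.095,.11],[.033,.026])
    side=(r-R)*np.where((h>.095)&(h<.11),.9,1); top=h-.15
    return np.r_[np.maximum(side,top),(q[4]-.7)*.02*len(P)**.5]
for P in cup+[np.vstack(cup)]:
    s=least_squares(res,[.56,.26,.07,np.pi,.7],args=(P,),loss="soft_l1",f_scale=.003)
    q=s.x; a=np.array([np.cos(q[3])*np.sin(q[4]),np.sin(q[3])*np.sin(q[4]),np.cos(q[4])])
    print("cup",len(P),q.round(4),"rms",np.sqrt(np.mean(s.fun**2)).round(4),"g130",(q[:3]+.13*a).round(4),"top",(q[:3]+.15*a).round(4))
def circ(P,R):
    s=least_squares(lambda c:np.maximum(np.linalg.norm(P[:,:2]-c,axis=1)-R,0),P[:,:2].mean(0)); return s.x
for nm,f,lo,hi in [("pad",lambda r,g,b:(r>120)&(g>100)&(b<80),[.4,-.06,.11],[.56,.1,.13]),("coaster",lambda r,g,b:(g>r+50)&(g>b+40),[.52,-.37,.003],[.65,-.24,.02])]:
    for p in pts(f,lo,hi): 
        c,rad=cv2.minEnclosingCircle((p[:,:2]*1000).astype(np.float32)); print(nm,len(p),np.median(p,0).round(4),p.mean(0).round(4),np.round(c,1),round(rad,1))
for n,t in [("top","amber_cup"),("top","jar"),("top","tray"),("top","coaster"),("top","pad_top"),("top","cup_top")]:
    pass
print(Ro.from_rotvec(robot.get_obs()["orientation"]).as_matrix().round(3))
# height profile of objects between
for n in A:
    W=A[n]["W"].reshape(-1,3)
    for lo,hi,t in [((.38,-.24,.13),(.48,-.13,.2),"amber"),((.46,-.29,.11),(.56,-.19,.135),"jar")]:
        p=W[((W>lo)&(W<hi)).all(1)]; print(n,t,len(p),p.mean(0).round(4))
E
```

```text
cup 916 [0.5627 0.2584 0.0701 3.5213 0.6993] rms 0.0015 g130 [0.485  0.2274 0.1696] top [0.4731 0.2226 0.1849]
cup 869 [0.5652 0.2568 0.0702 3.5161 0.7028] rms 0.0011 g130 [0.487  0.226  0.1694] top [0.4749 0.2213 0.1846]
cup 1785 [0.564  0.2579 0.07   3.5204 0.7009] rms 0.0014 g130 [0.4861 0.2269 0.1693] top [0.4741 0.2222 0.1846]
pad 445 [0.4832 0.0157 0.1213] [0.4834 0.0153 0.1213] [482.2  15.1] 38.9
pad 978 [0.4844 0.0135 0.121 ] [0.4846 0.0139 0.1211] [484.8  13.9] 38.6
coaster 182 [ 0.5808 -0.3006  0.0103] [ 0.5814 -0.3007  0.0103] [ 580.9 -299. ] 31.8
coaster 513 [ 0.5854 -0.3022  0.0104] [ 0.5849 -0.3021  0.0103] [ 584.7 -300.8] 32.7
[[-0.971 -0.238 -0.   ]
 [-0.238  0.971  0.   ]
 [ 0.     0.    -1.   ]]
scene amber 259 [ 0.4324 -0.1821  0.1512]
scene jar 280 [ 0.5076 -0.2395  0.1227]
top amber 534 [ 0.4319 -0.1878  0.1547]
top jar 674 [ 0.508  -0.2441  0.1237]
```

View pics/crop.png

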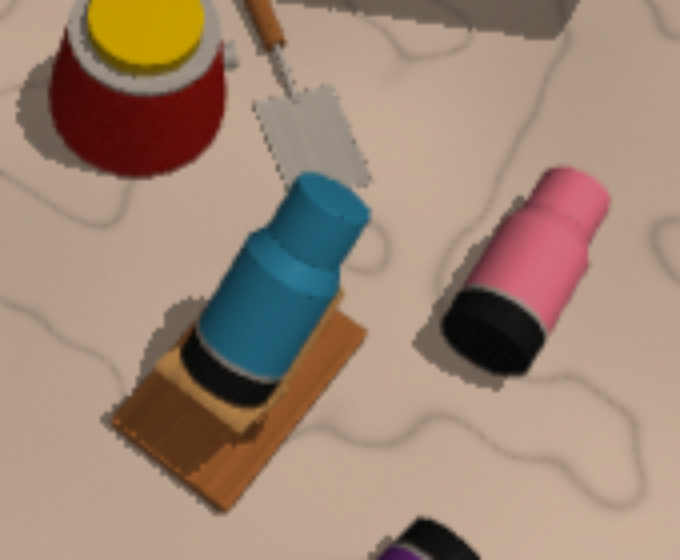

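The crop shows the blue cup with its black foot leaning in the wooden stand, with the pink one lying loose beside it. The fit is consistent: foot at z = 70 mm, lean 0.70 rad, rms 1.4 mm. I'm moving above the grip part now.

```bash
python3 -m inch '[[0.01,0.02,0.035,0.014,0.0854],[0.015,0.032,0.035,0.014,0.0854],[0.018,0.038,0.01,0.014,0.0854],[0.018,0.038,0,0.014,0.0854],[0.018,0.038,0,0.014,0.0854],[0.018,0.038,0,0.014,0.0854],[0.018,0.038,0,0.014,0.0854],[0.018,0.038,0,0.014,0.0854],[0.018,0.038,0,0.014,0.0854],[0.018,0.038,0,0.013,0.0854]]'
python3 -m inch '[[0.018,0.038,0,0,0.0854],[0.018,0.038,0,0,0.0854],[0.018,0.038,0,0,0.0854],[0.018,0.038,0,0,0.0854],[0.018,0.038,0,0,0.0854],[0.018,0.038,0,0,0.0854],[0.018,0.038,0,0,0.0854],[0.018,0.038,0,0,0.0854],[0.018,0.038,0,0,0.0854],[0,0,0,0,0.0854]]'
```

```text
time: 2.35
eef_pos: [0.3, -0.177, 0.2778]
orientation: [-0.592, 3.084, -0.0]
force: [1.3, 0.1, -0.4]
opening: 0.0855
grasp_force: 0.0
time: 3.6
eef_pos: [0.4621, 0.1658, 0.2762]
orientation: [0.594, -3.083, 0.001]
force: [-0.2, -0.1, 0.3]
opening: 0.0854
grasp_force: 0.0
```

```bash
python3 -m inch '[[0.012,0.03,0,0,0.0854],[0.011,0.03,0,0,0.0854],[0,0,0,0,0.0854]]'; cat > fit.py <<'E'
from h import *
from scipy.optimize import least_squares
def res(q,P,prior=.7,w=.02):
    a=ax(q); v=P-q[:3]; h=v@a; r=np.linalg.norm(v-h[:,None]*a,axis=1)
    R=np.interp(h,[.095,.11],[.033,.026])
    return np.r_[np.maximum((r-R)*np.where((h>.095)&(h<.11),.9,1),h-.15),(q[4]-prior)*w*len(P)**.5]
def ax(q): return np.array([np.cos(q[3])*np.sin(q[4]),np.sin(q[3])*np.sin(q[4]),np.cos(q[4])])
def blue(n,lo,hi,save=None):
    o=robot.get_obs(); im,d=robot.camera(n)
    if save: cv2.imwrite(save,im[...,::-1])
    W=cloud(n,d,(o["eef_pos"],o["orientation"])); i=im.astype(int)
    m=(i[...,2]>i[...,0]+40)&(i[...,2]>70)&(i[...,1]>i[...,0]+15)&(d>0)
    m=cv2.erode(m.astype(np.uint8),np.ones((3,3)))>0
    p=W[m]; return p[((p>lo)&(p<hi)).all(1)]
E
python3 - <<'E'
from fit import *
P=blue("wrist",[.4,.15,.07],[.65,.33,.25],"pics/w1.png")
s=least_squares(res,[.564,.258,.07,3.52,.7],args=(P,),loss="soft_l1",f_scale=.003);q=s.x
print(len(P),q.round(4),np.sqrt(np.mean(s.fun**2)).round(4),(q[:3]+.13*ax(q)).round(4),robot.get_obs()["eef_pos"])
E
```

```text
time: 3.98
eef_pos: [0.4847, 0.2246, 0.2767]
orientation: [0.593, -3.084, 0.001]
force: [0.1, -0.4, 0.1]
opening: 0.0852
grasp_force: 0.0
5263 [0.5629 0.2574 0.0703 3.5191 0.701 ] 0.0005 [0.4849 0.2265 0.1696] [0.48454035 0.22369515 0.2772479 ]
```

```bash
python3 -m inch '[[0,0.002,-0.03,0,0.0854],[0,0,-0.03,0,0.0854],[0,0,-0.03,0,0.0854],[0,0,-0.02,0,0.0854],[0,0,-0.016,0,0.0854],[0,0,0,0,0.0854]]'
python3 -m inch '[[0,0,0,0,0.05],[0,0,0,0,0.045],[0,0,0,0,0.045],[0,0,0,0,0.045],[0,0,0,0,0.045],[0,0,0,0,0.045]]' 25
```

```text
time: 4.78
eef_pos: [0.4838, 0.2243, 0.1511]
orientation: [0.59, -3.084, 0.001]
force: [-0.8, -0.2, 0.8]
opening: 0.0857
grasp_force: 0.0
time: 5.52
eef_pos: [0.485, 0.2265, 0.1529]
orientation: [-0.592, 3.083, 0.002]
force: [-2.1, 1.9, 5.3]
opening: 0.0456
grasp_force: 13.7
```

```bash
python3 -m inch '[[0,0,0,0,0.045],[0,0,0,0,0.045]]'; python3 - <<'E'
from fit import *
for n in ["wrist","scene"]:
    P=blue(n,[.4,.15,.07],[.65,.33,.25],f"pics/{n}2.png")
    s=least_squares(res,[.564,.258,.07,3.52,.7],args=(P,),loss="soft_l1",f_scale=.003);q=s.x
    print(n,len(P),q.round(4),np.sqrt(np.mean(s.fun**2)).round(4),(q[:3]+.13*ax(q)).round(4),robot.get_obs()["eef_pos"])
a=cv2.imread("pics/scene2.png")[190:330,290:460]
cv2.imwrite("pics/both.png",np.hstack([cv2.imread("pics/wrist2.png"),cv2.resize(a,(240,420))]))
E
```

```text
time: 5.78
eef_pos: [0.485, 0.2266, 0.153]
orientation: [-0.592, 3.083, 0.002]
force: [-2.9, 1.9, 6.3]
opening: 0.0457
grasp_force: 13.7
wrist 12410 [0.5628 0.2576 0.0702 3.5201 0.7007] 0.0005 [0.4849 0.2266 0.1696] [0.48498833 0.2265649  0.15295231]
scene 752 [0.5632 0.2585 0.0696 3.5186 0.6994] 0.0016 [0.4854 0.2277 0.1691] [0.48500672 0.2265471  0.15294927]
```

View pics/both.png

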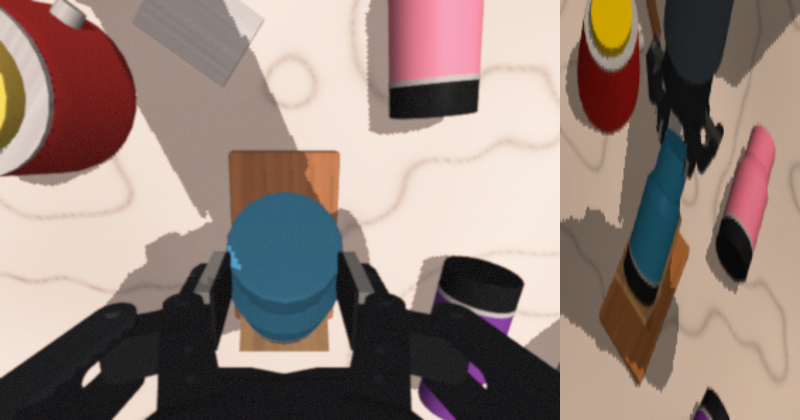

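The pads seem to bite above the cup's axis: the opening is 45.7 mm instead of 52, and the tool is being pushed up. I'll reopen, go lower and close again.

```bash
python3 -m inch '[[0,0,0,0,0.08],[0,0,0,0,0.08],[0,0,-0.01,0,0.08],[0,0,0,0,0.08],[0,0,0,0,0.045],[0,0,0,0,0.045],[0,0,0,0,0.045],[0,0,0,0,0.045],[0,0,0,0,0.045],[0,0,0,0,0.045]]' 25
```

```text
time: 7.12
eef_pos: [0.4848, 0.2261, 0.1419]
orientation: [-0.592, 3.085, 0.001]
force: [-2.6, 2.7, 3.1]
opening: 0.0503
grasp_force: 26.3
```

```bash
python3 -m inch '[[0,0,0.01,0,0.045],[0,0,0.02,0,0.045],[0,0,0.02,0,0.045],[0,0,0,0,0.045],[0,0,0,0,0.045]]'; cat > look.py <<'E'
from fit import *
import sys
o=robot.get_obs(); e=o["eef_pos"]
P=blue("wrist",e-.15,e+[.15,.15,.06],sys.argv[1] if len(sys.argv)>1 else None)
best=None
for t in [0.02,.35,.7]:
    a=ax([0,0,0,3.52,t]); f=e+[0,0,.02]-.13*a
    s=least_squares(res,[*f,3.52,t],args=(P,.5,.0),loss="soft_l1",f_scale=.003)
    if best is None or s.cost<best.cost: best=s
q=best.x;a=ax(q)
print(len(P),"foot",q[:3].round(4),"axis",a.round(3),"tilt",q[4].round(3),"rms",np.sqrt(np.mean(best.fun**2)).round(4),"h at grip",((e+[0,0,.019]-q[:3])@a).round(4),"eef",e.round(4),"f",o["force"].round(1),o["opening"],o["grasp_force"])
E
python3 look.py pics/w3.png
```

```text
time: 7.75
eef_pos: [0.484, 0.2252, 0.1904]
orientation: [0.591, -3.083, 0.001]
force: [0.0, -1.3, -3.5]
opening: 0.0505
grasp_force: 26.5
11592 foot [0.5373 0.2464 0.1017] axis [-0.433 -0.183  0.882] tilt 0.49 rms 0.0006 h at grip 0.1219 eef [0.484  0.2252 0.1904] f [ 0.  -1.3 -3.5] 0.05045222993325782 26.46927058696747
```

The cup is swinging upright in the fingers (0.70 to 0.49 rad). I'll raise it further with a lighter grip.

```bash
python3 -m inch '[[0,0,0.03,0,0.045],[0,0,0.03,0,0.045],[0,0,0.03,0,0.045],[0,0,0,0,0.045],[0,0,0,0,0.045],[0,0,0,0,0.045]]' 20; python3 look.py
```

```text
time: 8.55
eef_pos: [0.4838, 0.2254, 0.2796]
orientation: [0.591, -3.082, 0.002]
force: [0.1, -0.9, -3.6]
opening: 0.0497
grasp_force: 21.5
13374 foot [0.4884 0.228  0.1763] axis [-0.112 -0.051  0.992] tilt 0.123 rms 0.0006 h at grip 0.1221 eef [0.4838 0.2254 0.2796] f [ 0.1 -0.9 -3.6] 0.04970508093654137 21.48021250963211
```

```bash
python3 - <<'E'
from h import *
w,_=robot.camera("wrist"); s,_=robot.camera("scene"); t,_=robot.camera("top")
a=cv2.resize(s[150:300,310:430],(320,400),interpolation=cv2.INTER_CUBIC)
b=cv2.resize(w,(470,352)); b=np.vstack([b,np.zeros((48,470,3),np.uint8)])
cv2.imwrite("pics/v5.png",np.hstack([b,a])[...,::-1])
E
python3 look.py
```

```text
12388 foot [0.5002 0.2327 0.1793] axis [-0.187 -0.082  0.979] tilt 0.205 rms 0.0006 h at grip 0.1217 eef [0.4846 0.2257 0.2811] f [-0.5 -0.4 -3.9] 0.049794121373450954 21.5132537484169
```

View pics/v5.png

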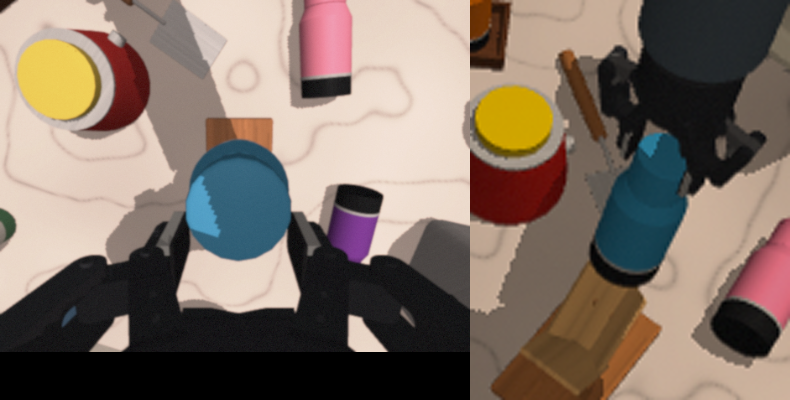

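The cup hangs from pads touching its far half. It is about 8 mm off centre and swinging slightly. I'll carry it over the blender pad, stand it there without pressing, and regrip it centred.

```bash
python3 -m inch '[[0.001,-0.013,0,0,0.045],[0.001,-0.026,0,0,0.045],[0.001,-0.028,0,0,0.045],[0.001,-0.028,0,0,0.045],[0.001,-0.028,0,0,0.045],[0.001,-0.028,0,0,0.045],[0.001,-0.026,0,0,0.045],[0.001,-0.02,0,0,0.045],[0,-0.012,0,0,0.045],[0,0,0,0,0.045]]'; python3 -m inch '[[0,0,-0.01,0,0.045],[0,0,-0.01,0,0.045],[0,0,-0.01,0,0.045],[0,0,0,0,0.045],[0,0,0,0,0.045],[0,0,0,0,0.045]]'; python3 look.py
```

```text
time: 10.05
eef_pos: [0.4925, 0.016, 0.2817]
orientation: [-0.589, 3.086, 0.0]
force: [-0.4, 0.3, -4.1]
opening: 0.0497
grasp_force: 21.6
time: 10.8
eef_pos: [0.4929, 0.0168, 0.252]
orientation: [-0.591, 3.084, 0.0]
force: [-0.3, -0.6, -3.3]
opening: 0.0502
grasp_force: 21.8
12776 foot [0.5045 0.0222 0.1496] axis [-0.161 -0.07   0.985] tilt 0.176 rms 0.0006 h at grip 0.1218 eef [0.4929 0.0168 0.252 ] f [-0.3 -0.6 -3.3] 0.0501991776373499 21.818756461143494
```

```bash
python3 -m inch '[[0,0,-0.01,0,0.045],[0,0,-0.008,0,0.045],[0,0,-0.003,0,0.045],[0,0,-0.003,0,0.045],[0,0,0,0,0.045]]'; python3 look.py;  python3 -m inch '[[0,0,-0.002,0,0.045],[0,0,-0.001,0,0.045],[0,0,0,0,0.045]]';python3 look.py
```

```text
time: 11.48
eef_pos: [0.4935, 0.0168, 0.2289]
orientation: [-0.591, 3.082, -0.0]
force: [-0.8, 1.3, 3.2]
opening: 0.05
grasp_force: 22.4
13042 foot [0.5016 0.0213 0.126 ] axis [-0.137 -0.063  0.988] tilt 0.152 rms 0.0006 h at grip 0.1218 eef [0.4935 0.0168 0.2289] f [-0.8  1.3  3.2] 0.05001304416000707 22.414570748806
time: 11.9
eef_pos: [0.4929, 0.0167, 0.225]
orientation: [-0.591, 3.084, -0.0]
force: [0.8, 0.9, 4.6]
opening: 0.0495
grasp_force: 22.6
13113 foot [0.5016 0.0214 0.1222] axis [-0.14  -0.066  0.988] tilt 0.155 rms 0.0006 h at grip 0.1218 eef [0.4929 0.0167 0.225 ] f [0.8 0.9 4.6] 0.0494768271192127 22.55761295557022
```

Contact reached, but friction at the foot keeps the 0.15 rad lean. I'll lift, move back 20 mm, touch down again and roll it upright about its near edge by moving forward.

```bash
python3 -m inch '[[0,0,0.008,0,0.045],[0,0,0.002,0,0.045],[-0.009,-0.004,0,0,0.045],[-0.01,-0.004,0,0,0.045],[0,0,0,0,0.045],[0,0,-0.005,0,0.045],[0,0,-0.005,0,0.045],[0,0,0,0,0.045]]'; python3 -m inch '[[0.004,0.002,-0.001,0,0.045],[0.005,0.002,-0.001,0,0.045],[0.005,0.002,-0.001,0,0.045],[0.005,0.002,-0.002,0,0.045],[0,0,0,0,0.045]]'; python3 look.py
```

```text
time: 12.95
eef_pos: [0.4746, 0.0088, 0.2255]
orientation: [-0.591, 3.083, -0.001]
force: [0.0, 0.7, 4.7]
opening: 0.0498
grasp_force: 22.1
time: 13.58
eef_pos: [0.4941, 0.0169, 0.2206]
orientation: [-0.591, 3.083, -0.001]
force: [0.9, 0.6, 6.3]
opening: 0.0499
grasp_force: 21.7
14355 foot [0.4896 0.0158 0.1169] axis [-0.053 -0.027  0.998] tilt 0.06 rms 0.0005 h at grip 0.1223 eef [0.4941 0.0169 0.2206] f [0.9 0.6 6.3] 0.04987476276595863 21.749023497104645
```

```bash
python3 -m inch '[[0.004,0.002,0.001,0,0.045],[0.003,0.001,0.001,0,0.045],[0,0,0.001,0,0.045],[0,0,0,0,0.045]]'; python3 look.py
```

```text
time: 14.12
eef_pos: [0.4999, 0.0197, 0.2228]
orientation: [-0.591, 3.085, -0.0]
force: [1.4, 0.2, 4.2]
opening: 0.0501
grasp_force: 20.1
14972 foot [0.4895 0.0158 0.1192] axis [-0.016 -0.008  1.   ] tilt 0.018 rms 0.0005 h at grip 0.1224 eef [0.4999 0.0197 0.2228] f [1.4 0.2 4.2] 0.050079722952278895 20.073722004890442
```

```bash
python3 -m inch '[[0,0,0,0,0.056],[0,0,0,0,0.064],[0,0,0,0,0.075],[0,0,0,0,0.075]]'; python3 look.py pics/w6.png
```

```text
time: 14.68
eef_pos: [0.4994, 0.0197, 0.2223]
orientation: [0.591, -3.085, -0.0]
force: [-0.6, 0.3, 0.2]
opening: 0.075
grasp_force: 0.0
15254 foot [0.4896 0.0158 0.1214] axis [0.002 0.002 1.   ] tilt -0.003 rms 0.0005 h at grip 0.1199 eef [0.4994 0.0197 0.2223] f [-0.6  0.3  0.2] 0.07504620812997882 0.0
```

```bash
python3 -m inch '[[-0.005,-0.002,0.002,0,0.075],[-0.005,-0.002,0,0,0.075],[0,0,0,0,0.075],[0,0,0,0,0.045],[0,0,0,0,0.045],[0,0,0,0,0.045],[0,0,0,0,0.045],[0,0,0,0,0.045],[0,0,0,0,0.045]]' 80; python3 look.py
```

```text
time: 15.85
eef_pos: [0.4898, 0.0158, 0.2247]
orientation: [-0.591, 3.085, -0.0]
force: [-1.1, 1.3, 3.3]
opening: 0.0488
grasp_force: 81.8
15740 foot [0.4895 0.0158 0.1207] axis [0.005 0.001 1.   ] tilt -0.005 rms 0.0005 h at grip 0.123 eef [0.4898 0.0158 0.2247] f [-1.1  1.3  3.3] 0.048766078438786775 81.84008002281189
```

```bash
python3 -m inch '[[0,0,0.01,0,0.045],[0,0,0.015,0,0.045],[0,0,0.015,0,0.045],[0,0,0,0,0.045],[0,0,0,0,0.045]]'; python3 look.py; python3 - <<'E'
from h import *
from scipy.optimize import least_squares
o=robot.get_obs(); im,d=robot.camera("wrist"); W=cloud("wrist",d,(o["eef_pos"],o["orientation"])); i=im.astype(int)
cv2.imwrite("pics/w7.png",im[...,::-1])
m=(i[...,0]>110)&(i[...,1]>90)&(i[...,2]<90)&(d>0)
p=W[m]; p=p[abs(p[:,2]-.121)<.006]; print("yellow",len(p),p.min(0),p.max(0),np.median(p[:,2]))
def circle(p,r0):
    ang=np.arctan2(p[:,1]-.0145,p[:,0]-.484); k=np.digitize(ang,np.linspace(-np.pi,np.pi,73)); r=np.hypot(p[:,0]-.484,p[:,1]-.0145)
    e=np.array([p[k==j][np.argmax(r[k==j])][:2] for j in np.unique(k) if (k==j).sum()>3])
    s=least_squares(lambda c:np.hypot(e[:,0]-c[0],e[:,1]-c[1])-c[2],[.484,.0145,r0],loss="soft_l1",f_scale=.001); print(len(e),s.x.round(4),np.abs(s.fun).mean())
circle(p,.042)
q=W[(d>0)]; q=q[(abs(q[:,2]-.105)<.003)&(np.hypot(q[:,0]-.484,q[:,1]-.0145)<.07)]; print("ring",len(q)); circle(q,.0555)
E
```

```text
time: 16.52
eef_pos: [0.4894, 0.0159, 0.2642]
orientation: [0.591, -3.085, -0.001]
force: [0.2, -0.7, -5.3]
opening: 0.0484
grasp_force: 83.2
15516 foot [0.4891 0.0159 0.1601] axis [0.006 0.001 1.   ] tilt -0.006 rms 0.0005 h at grip 0.1231 eef [0.4894 0.0159 0.2642] f [ 0.2 -0.7 -5.3] 0.04840091972692487 83.22406768798828
yellow 2470 [ 0.40322703 -0.18375805  0.11502525] [0.51874591 0.26175622 0.12662036] 0.12136240672123212
44 [0.4829 0.0135 0.0416] 0.02339278776619762
ring 2868
47 [0.483  0.0133 0.0552] 0.00011155199577480119
```

View pics/w7.png

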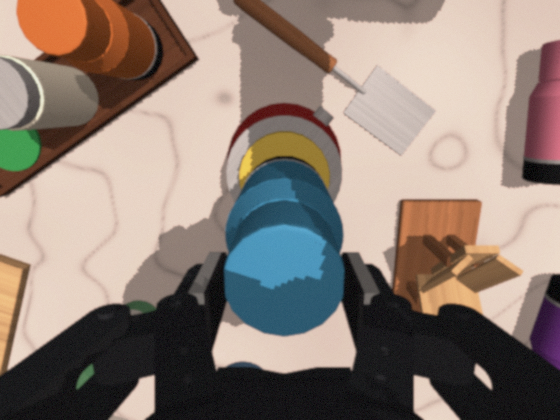

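The cup hangs upright (tilt 0.006), with the yellow pad seen below it at about (165,285). The ring fit gives centre (0.483, 0.0133). I'll recentre by (-6, -2.6) mm and go down.

```bash
python3 -m inch '[[-0.006,-0.0026,-0.01,0,0.045],[0,0,-0.015,0,0.045],[0,0,-0.01,0,0.045],[0,0,-0.004,0,0.045],[0,0,-0.003,0,0.045],[0,0,-0.003,0,0.045],[0,0,-0.002,0,0.045],[0,0,0,0,0.045]]'; python3 look.py
```

```text
time: 17.62
eef_pos: [0.4843, 0.0134, 0.219]
orientation: [-0.591, 3.083, 0.0]
force: [-3.3, 2.5, 5.5]
opening: 0.0481
grasp_force: 84.2
15858 foot [0.4825 0.0132 0.115 ] axis [0.014 0.001 1.   ] tilt -0.014 rms 0.0005 h at grip 0.123 eef [0.4843 0.0134 0.219 ] f [-3.3  2.5  5.5] 0.04808752530935267 84.18670535087585
```

```bash
python3 -m inch '[[0,0,-0.003,0,0.045],[0,0,-0.002,0,0.045],[0,0,-0.002,0,0.045],[0,0,0,0,0.045]]'; python3 -m inch '[[0,0,-0.001,0,0.045],[0,0,0,0,0.045]]'; python3 look.py
```

```text
time: 18.18
eef_pos: [0.4845, 0.0134, 0.2126]
orientation: [-0.591, 3.082, 0.0]
force: [-3.4, 2.1, 8.5]
opening: 0.0484
grasp_force: 84.5
time: 18.42
eef_pos: [0.4846, 0.0134, 0.2118]
orientation: [-0.591, 3.081, 0.0]
force: [-4.4, 2.7, 9.8]
opening: 0.0486
grasp_force: 84.5
15955 foot [0.4826 0.0131 0.1078] axis [0.016 0.002 1.   ] tilt -0.016 rms 0.0005 h at grip 0.123 eef [0.4846 0.0134 0.2118] f [-4.4  2.7  9.8] 0.04864700268149104 84.51182842254639
```

```bash
python3 -m inch '[[0,0,-0.001,0,0.045],[0,0,0,0,0.045]]'; python3 -m inch '[[0,0,-0.0005,0,0.045],[0,0,0,0,0.045]]'
```

```text
time: 18.73
eef_pos: [0.4849, 0.0134, 0.2116]
orientation: [-0.591, 3.08, -0.0]
force: [-4.8, 2.5, 12.0]
opening: 0.0487
grasp_force: 84.9
time: 18.98
eef_pos: [0.4851, 0.0135, 0.2115]
orientation: [-0.591, 3.079, 0.0]
force: [-6.0, 4.2, 14.6]
opening: 0.0483
grasp_force: 85.1
```

It's on the hard stop: about 19 N including the cup's weight, and height no longer changes. Holding there.

```bash
python3 -m inch '[[0,0,-0.0003,0,0.045],[0,0,0,0,0.045],[0,0,0,0,0.045],[0,0,0,0,0.045],[0,0,0,0,0.045]]'; python3 -m inch '[[0,0,0,0,0.045],[0,0,0,0,0.045],[0,0,0,0,0.045],[0,0,0,0,0.045],[0,0,0,0,0.045],[0,0,0,0,0.045],[0,0,0,0,0.045]]'; python3 look.py
```

```text
time: 19.6
eef_pos: [0.4852, 0.0135, 0.2115]
orientation: [-0.591, 3.079, -0.0]
force: [-5.3, 3.4, 15.6]
opening: 0.0486
grasp_force: 85.2
time: 20.48
eef_pos: [0.4853, 0.0135, 0.2116]
orientation: [-0.591, 3.078, 0.0]
force: [-5.1, 3.3, 17.1]
opening: 0.0484
grasp_force: 85.2
15863 foot [0.4827 0.0131 0.1077] axis [0.019 0.003 1.   ] tilt -0.019 rms 0.0005 h at grip 0.1229 eef [0.4853 0.0135 0.2116] f [-5.1  3.3 17.1] 0.048397967021901266 85.18719434738159
```

```bash
python3 -m inch '[[0,0,0.004,0,0.045],[0,0,0.01,0,0.045],[0,0,0.02,0,0.045],[0,0,0.025,0,0.045],[0,0,0.018,0,0.045],[0,0,0,0,0.045]]'; python3 look.py;python3 -m inch '[[0.005,-0.015,0,-0.11,0.045],[0.01,-0.032,0,-0.11,0.045],[0.011,-0.036,0,-0.11,0.045],[0.012,-0.037,0,-0.11,0.045],[0.012,-0.037,0,-0.11,0.045],[0.012,-0.037,0,-0.11,0.045],[0.012,-0.037,0,-0.11,0.045],[0.011,-0.036,0,-0.11,0.045],[0.009,-0.030,0,-0.11,0.045],[0.006,-0.017,0,-0.03,0.045]]';python3 -m inch '[[0,0,0,0,0.045],[0,0,0,0,0.045]]';python3 look.py
```

```text
time: 21.28
eef_pos: [0.4845, 0.0132, 0.2854]
orientation: [-0.591, 3.083, 0.0]
force: [0.8, -0.6, -4.3]
opening: 0.0483
grasp_force: 83.3
15474 foot [0.4849 0.0137 0.1814] axis [-0.    -0.003  1.   ] tilt 0.003 rms 0.0005 h at grip 0.1231 eef [0.4845 0.0132 0.2854] f [ 0.8 -0.6 -4.3] 0.04833604131467853 83.26279878616333
time: 22.58
eef_pos: [0.5835, -0.3023, 0.2819]
orientation: [-0.994, -2.976, -0.0]
force: [-0.2, -0.1, -4.0]
opening: 0.0485
grasp_force: 83.5
time: 22.82
eef_pos: [0.5835, -0.3004, 0.2835]
orientation: [-0.989, -2.98, -0.0]
force: [0.9, -0.2, -4.4]
opening: 0.0481
grasp_force: 83.5
15500 foot [ 0.5833 -0.3013  0.1795] axis [ 0.003 -0.003  1.   ] tilt -0.004 rms 0.0005 h at grip 0.123 eef [ 0.5835 -0.3004  0.2835] f [ 0.9 -0.2 -4.4] 0.04813231832367268 83.46257328987122
```

```bash
python3 - <<'E'
from h import *
from scipy.optimize import least_squares
o=robot.get_obs(); e=o["eef_pos"]; im,d=robot.camera("wrist"); W=cloud("wrist",d,(e,o["orientation"])); i=im.astype(int)
t,td=robot.camera("top"); v=np.zeros((400,240,3),np.uint8); v[:240]=t[150:390,300:540][:, :]
cv2.imwrite("pics/v8.png",np.hstack([cv2.resize(im,(533,400)),v])[...,::-1])
m=(i[...,1]>i[...,0]+30)&(i[...,1]>i[...,2]+25)&(d>0)
p=W[m]; p=p[(abs(p[:,2]-.01)<.006)&(np.hypot(p[:,0]-.584,p[:,1]+.3)<.06)]; print("green",len(p),p.min(0).round(4),p.max(0).round(4),np.median(p[:,2]))
c=np.array([.584,-.3]); ang=np.arctan2(*(p[:,:2]-c).T[::-1]); k=np.digitize(ang,np.linspace(-np.pi,np.pi,73)); r=np.linalg.norm(p[:,:2]-c,axis=1)
E=np.array([p[k==j][np.argmax(r[k==j])][:2] for j in np.unique(k) if (k==j).sum()>3])
s=least_squares(lambda c:np.hypot(E[:,0]-c[0],E[:,1]-c[1])-.036,c,loss="soft_l1",f_scale=.001); print(len(E),s.x.round(4),np.abs(s.fun).mean().round(4), np.degrees(np.unique(k)*np.pi/36-np.pi).round()[[0,-1]])
for nm,c0,z,R in [("jar",(.508,-.242),.124,.033),("amber",(.432,-.185),.156,.026)]:
    q=W[(d>0)]; q=q[(abs(q[:,2]-z)<.004)&(np.hypot(q[:,0]-c0[0],q[:,1]-c0[1])<.05)]; print(nm,len(q),q.mean(0).round(4) if len(q) else None)
E
```

```text
green 1036 [ 0.5464 -0.3312  0.0048] [ 0.6047 -0.2657  0.0132] 0.010462730684051152
37 [ 0.5828 -0.3019] 0.0003 [-175.  180.]
jar 3898 [ 0.5053 -0.2455  0.1245]
amber 0 None
```

View pics/v8.png

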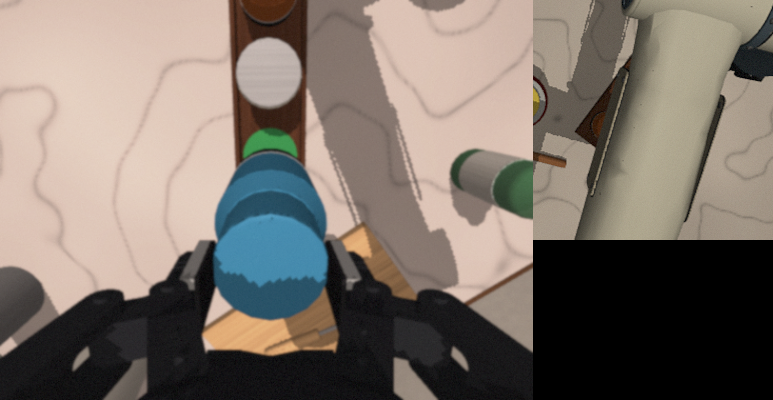

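The wrist picture shows the green coaster at (140,270) at the row's end, just under the held cup. The jar is next to it at (72,268) with about 29 mm clearance, and the fingers close across the row. Lowering now.

```bash
python3 -m inch '[[-0.0005,-0.0006,-0.015,0,0.045],[0,0,-0.03,0,0.045],[0,0,-0.03,0,0.045],[0,0,-0.03,0,0.045],[0,0,-0.025,0,0.045],[0,0,-0.015,0,0.045],[0,0,-0.01,0,0.045],[0,0,-0.004,0,0.045],[0,0,0,0,0.045],[0,0,0,0,0.045]]'; python3 look.py
```

```text
time: 24.22
eef_pos: [0.5836, -0.3017, 0.1266]
orientation: [0.989, 2.98, -0.0]
force: [0.7, 0.8, -3.9]
opening: 0.0485
grasp_force: 83.5
15746 foot [ 0.5838 -0.3027  0.0226] axis [-0.    -0.002  1.   ] tilt 0.002 rms 0.0005 h at grip 0.123 eef [ 0.5836 -0.3017  0.1266] f [ 0.7  0.8 -3.9] 0.048453309034974724 83.53720307350159
```

```bash
python3 -m inch '[[-0.0006,0.0005,-0.004,0,0.045],[0,0,-0.003,0,0.045],[0,0,-0.002,0,0.045],[0,0,-0.001,0,0.045],[0,0,-0.001,0,0.045],[0,0,0,0,0.045]]';python3 -m inch '[[0,0,-0.0007,0,0.045],[0,0,0,0,0.045]]'; python3 look.py
```

```text
time: 25.02
eef_pos: [0.5825, -0.3009, 0.1148]
orientation: [-0.99, -2.982, 0.0]
force: [-0.6, 0.5, -4.0]
opening: 0.0483
grasp_force: 83.5
time: 25.28
eef_pos: [0.5828, -0.3011, 0.1146]
orientation: [0.99, 2.981, -0.0]
force: [-0.2, 0.2, -1.5]
opening: 0.0488
grasp_force: 83.8
15760 foot [ 0.5826 -0.302   0.0106] axis [ 0.002 -0.003  1.   ] tilt -0.004 rms 0.0005 h at grip 0.123 eef [ 0.5828 -0.3011  0.1146] f [-0.2  0.2 -1.5] 0.04882093931456182 83.83641958236694
```

Touching: the wrist carries 1.5 N of the 4 N, and the cup is centred within 1 mm. One more small step, then release.

```bash
python3 -m inch '[[0,0,-0.0006,0,0.045],[0,0,0,0,0.045],[0,0,0,0,0.05]]' 20; python3 -m inch '[[0,0,0,0,0.056],[0,0,0,0,0.062],[0,0,0,0,0.07],[0,0,0,0,0.08],[0,0,0,0,0.08]]'; python3 look.py
```

```text
time: 25.7
eef_pos: [0.583, -0.3011, 0.1141]
orientation: [0.989, 2.98, -0.0]
force: [-0.7, -0.2, 3.6]
opening: 0.05
grasp_force: 39.3
time: 26.32
eef_pos: [0.5825, -0.301, 0.1135]
orientation: [-0.99, -2.981, -0.0]
force: [-0.1, 0.1, 0.0]
opening: 0.0799
grasp_force: 0.0
16073 foot [ 0.583  -0.302   0.0105] axis [ 0.003 -0.     1.   ] tilt -0.003 rms 0.0005 h at grip 0.122 eef [ 0.5825 -0.301   0.1135] f [-0.1  0.1  0. ] 0.0799233497900953 0.0
```

Released and standing upright. Retreating straight up, then aside, to verify.

```bash
python3 -m inch '[[0,0,0.01,0,0.08],[0,0,0.02,0,0.08],[0,0,0.03,0,0.08],[0,0,0.03,0,0.08],[0,0,0.03,0,0.08],[0,0,0.02,0,0.08],[0,0,0,0,0.08]]'; python3 -m inch '[[-0.01,0.03,0,0,0.08],[-0.01,0.04,0,0,0.08],[-0.01,0.04,0,0,0.08],[-0.01,0.04,0,0,0.08],[-0.01,0.04,0,0,0.08],[-0.01,0.04,0,0,0.08],[-0.01,0.03,0,0,0.08],[0,0,0,0,0.08]]'
python3 - <<'E'
from h import *
im,d=robot.camera("scene"); W=cloud("scene",d).reshape(-1,3); cv2.imwrite("pics/end.png",im[...,::-1])
for lo,hi,t in [((.38,-.24,.13),(.48,-.13,.2),"amber"),((.46,-.29,.11),(.56,-.19,.135),"jar"),((.54,-.35,.145),(.63,-.25,.18),"cup top")]:
    p=W[((W>lo)&(W<hi)).all(1)]; print(t,len(p),p.mean(0).round(4))
E
```

```text
time: 27.25
eef_pos: [0.5833, -0.3014, 0.2562]
orientation: [0.989, 2.977, -0.0]
force: [-0.2, -0.4, -0.8]
opening: 0.0799
grasp_force: 0.0
time: 28.25
eef_pos: [0.5117, -0.0393, 0.2532]
orientation: [-0.986, -2.982, -0.0]
force: [-0.5, -0.5, -0.2]
opening: 0.0798
grasp_force: 0.0
amber 41 [ 0.4411 -0.1888  0.1485]
jar 283 [ 0.5078 -0.2401  0.1225]
cup top 214 [ 0.5841 -0.2951  0.1583]
```

View pics/end.png

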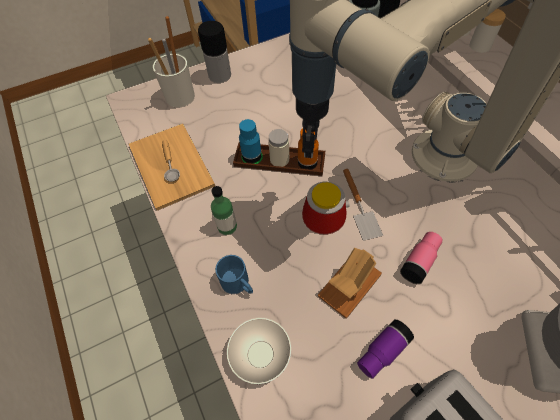

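The blue cup stands upright on the coaster at (145,250). The jar at (148,279) and the amber cup at (150,308, partly hidden by the gripper) are unmoved, as are the mug and oil bottle. The arm is clear of everything.

```bash
python3 -c "
from workcell import robot
print(robot.hand_in())"
```

```text
the job is handed in; nothing more can be done
None
```

The job is handed in at about 28 s: the cup held the pad on its stop for about 1.8 s at roughly 22 N, and now stands upright and released, within about 1 mm of the coaster's centre, with the other items where they stood.

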